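# Hone a hoe blade with one full stroke out and back

### The job

Get the hoe blade honed: first draw the stroke stop out by its tab until its pointer is level with the little marking collar, then take the sharpening stone out of its wooden tray by its wooden ridge. Lay it flat on the blade right at the blade's end away from the stop, press until the sprung bed has sunk about half way, and keep that even pressure, without lifting, while you sweep right up close to the stop (without shoving it) and all the way back to the end. Then put the stone back flat in its tray without dropping it, leaving the stop at its mark and the other things on the table where they are.

Things in the scene. Friction and masses are not known exactly. Their poses are not given: they have to be found in the camera images.
- jig: Fixed honing jig: plywood board 165 x 310 x 18 mm with the sprung bed and blade, a rail with the stroke stop, and a marking collar. All these share its axes: y along the blade (the stroke; the stop is drawn out towards +y), z up. Origin on the table, below the blade's centre; the rail is 75 mm to the +x side of the blade's centre line.
- bed (a joint): How far the sprung bed (wooden strip under the blade, on two springs) has sunk, in m: 0 unloaded, 0.014 pressed right down. Half way (about 0.006 to 0.007) takes about 8 N on top of the blade; it starts to move at about 2 N. Springs back when released.
- blade (a point): Bare steel hoe blade, flat rectangle 60 (x) x 240 (y) x 5 mm thick, fixed on the sprung bed. Origin: centre of its underside; its top face is 5 mm higher (51 mm above the table when unloaded). Its free end is at y = -120 mm; a short dark round shank, 18 mm thick, sticks out of its other end.
- stop (a joint): How far the stroke stop has been drawn out along the rail (towards +y of the jig), in m, 0 to 0.115. A light spring pulls it back but a friction brake holds it wherever it is let go; drawing it takes about 4 to 6 N.
- stop_tab (a point): Wooden tab on the stop's dark carriage, 26 (x) x 14 (y, along the slide) x 34 mm high; grip it from above across the 14 mm. Origin: centre of the tab's foot, 66 mm above the table. The stop's arm, a steel bar 10 mm thick in y, reaches from the carriage across over the blade at the tab's y, its underside 5 mm and its top 15 mm above the unloaded blade.
- pointer (a point): Outer tip of the stop's small pointer (4 mm wide), on the +x side of its carriage, at the same y as the tab. Moves with the stop.
- mark (a point): Top centre of the marking collar, a small upright aluminium plate 12 (x) x 5 (y) x 22 mm high on the strip along the jig's +x edge. The stop is to be drawn out until the pointer's y (jig axes) equals this point's y.
- tray: Fixed shallow wooden tray, outside 76 (x) x 94 (y) x 15 mm high, floor 8 mm above the table, inside 64 x 82 mm, rim 7 mm above the floor. Origin: centre of its underside, on the table.
- stone: Sharpening stone: flat grey block 46 (x) x 64 (y) x 14 mm with an upright pale wooden ridge on top, 40 (x) x 20 (y) x 32 mm high; total height 46 mm. Grip the ridge from above across its 20 mm (y). About 0.25 kg. Origin: centre of its underside. Starts in the tray, nearly parallel to it. On the blade its y goes along the blade; flush with the free end, its centre is at blade y = -88 mm.
- mug: Bystander: white ceramic mug of wooden pegs, 80 mm across, 110 mm high.
- planter: Bystander: stainless bulb planter standing upright, 236 mm high.
- sprayer: Bystander: red plastic hand sprayer, 240 mm high.
- rake: Bystander: steel rake head 230 mm wide with a short wooden handle, lying on its teeth.
- brush: Bystander: wooden scrubbing brush 50 x 130 x 36 mm.
- jar: Bystander: small jar, 64 mm across, 80 mm high.
There are look-alikes about, which are no part of the job. Leave any purple look-alike of the stone alone.

How it is judged (in metres and radians):
On the way, in this order (a step that is already met when the one before it is completed fails the run):
1. the stop is drawn out until its pointer is level with the collar (within 4 mm) (y of pointer in the frame of mark between -0.004 and 0.004 m), for 0.3 s.
2. the stone presses flat on the blade's free end (its edge within 18 mm of the end), the bed sunk between 2.5 and 11.5 mm (x of stone in the frame of blade between -0.018 and 0.018 m and value of joint bed between 0.0025 and 0.0115 m and contact force between stone and jig above 1 N and angle between stone's own z axis and vertical below 0.15 rad and y of stone in the frame of blade below -0.07 m), for 0.2 s.
3. sweeping out: the stone presses just as on the middle of the stroke (x of stone in the frame of blade between -0.018 and 0.018 m and value of joint bed between 0.0025 and 0.0115 m and contact force between stone and jig above 1 N and angle between stone's own z axis and vertical below 0.15 rad and y of stone in the frame of blade between -0.055 and -0.01 m), for 0.1 s.
4. the stone, still pressing, is within 18 mm of the stop's arm (x of stone in the frame of blade between -0.018 and 0.018 m and value of joint bed between 0.0025 and 0.0115 m and contact force between stone and jig above 1 N and angle between stone's own z axis and vertical below 0.15 rad and y of stone in the frame of stop_tab above -0.055 m and y of stone in the frame of blade above 0 m), for 0.1 s.
5. sweeping back: the stone presses on the middle of the stroke (all of step 3), for 0.1 s.
6. the stone, still pressing, is back at the blade's free end (all of step 2), for 0.1 s.
At the end, for the whole second after the job is handed in: The stone lies flat, upright and still on the floor of its tray, inside the rim; the bed has sprung back up (within 2 mm); the stop's pointer is still level with the collar (within 6 mm) (x of stone in the frame of tray between -0.014 and 0.014 m and y of stone in the frame of tray between -0.014 and 0.014 m and z of stone in the frame of tray below 0.0105 m and angle between stone's own z axis and vertical below 0.1 rad and linear speed of stone below 0.02 m/s and value of joint bed below 0.002 m and y of pointer in the frame of mark between -0.006 and 0.006 m); the robot touches nothing.
It fails at once if the bed is pressed down beyond 12.5 mm (too hard) (value of joint bed above 0.0125 m).
It fails at once if the stone is lifted off the blade in mid-stroke (6 to 25 mm clear over the middle of the stroke) (x of stone in the frame of blade between -0.03 and 0.03 m and y of stone in the frame of blade between -0.055 and 0 m and z of stone in the frame of blade between 0.011 and 0.03 m).
It fails at once if the stone is dropped (contact force between the fingers and stone below 0.05 N and linear speed of stone above 0.45 m/s).
It fails at once if a bystander is moved more than 30 mm (distance of any of mug, planter, sprayer, rake, brush, jar from where it was at the start of the episode above 0.03 m).
It also fails if it takes over 72 s, if anything falls off the work surface, if the arm or the gripper's body presses on something with over 40 N, if the wrist force passes 120 N, or if a joint passes its speed limit or range.

### The arm

A 6-joint arm with a two-finger parallel gripper is mounted at the origin on the work surface. World frame = base frame: x ahead of the robot, y to its left, z up, the work surface at z = 0. Lengths are in mm, angles in degrees, forces in N, time in s.
With the tool pointing down it reaches from about 325 to 1000 mm from the base axis. Payload 5.1 kg.
Tool frame: the origin (TCP) lies on the centre line of the jaws, within the pads' length; the fingertips stand 25 mm ahead of it and the grasp point (between the pads) lies 6 mm ahead of it (arm.finger_overhang is the distance from the TCP to the fingertips, in mm); x points along the fingers, y is the direction in which the jaws open and shut, and the axes are right-handed (so a half turn about x gives the same grasp; the last joint's range is limited). The gripper opens to 85 mm and grips with 20 to 120 N. Pads are 22 mm wide; open, the fingers measure 114 mm over their backs; the gripper's body (76 mm by 85 mm) begins 54 mm behind the grasp point. The pads swing forward as they close: fully open they stand 13 mm farther back than shut.
Start: joints at [-71.54, 7.093, 94.555, -0, 78.352, -4.733], TCP at [255.96, -597.469, 256.322] pointing down, gripper open.
Joint ranges: [-149.61, 149.61], [-58.7, 133.49], [1.44, 155.28], [-77.14, 257.14], [18.33, 153.61], [-166.67, 166.67]. Speed limits (degrees/s): [147.25, 147.25, 180, 180, 180, 180].

### API

Orientations are given as a 3x3 rotation matrix whose columns are the frame's x, y, z axes.
In Python, from cell import arm, imaging gives the robot as it stands.
- The arm moves only by the tool play_rows, never from a script. Its argument "series" is a list of rows, each a list of 7 numbers: the shift along the tool's x, y, z in mm, then the turn, a rotation vector about the tool's x, y, z in rad, then the finger opening in mm, from 0 to 85.4. In form: [[tx, ty, tz, ax, ay, az, grip], ...]. A call has 1 to 20 rows; each row is the pose to reach, as a shift and turn from the pose commanded when the call began, along the tool's axes at that moment; what a row does not reach only later rows make up. A row lasts 1/10 s, in which the tool goes at most 50 mm and 8.59 degrees, less where a joint would pass 70% of its speed; a pose out of reach is approached as far as the arm can. A call with a gripper value outside its range is refused whole. The fingers move at their own pace and stop on an object; "grip_force" is the grip in N (left out, the last holds). Time passes only in rows, so rows that repeat a pose let the fingers close. It gives the time, the measured TCP pose, the force and the opening at its end, in the units of the state.
- arm.sense(): the state, without advancing time (a new reading comes with each control period).
- imaging.read_camera(name): name is "scene" or "top"; returns a dict with "img" (480x640x3 uint8, blue, green, red), "camera_matrix" (3x3 intrinsics, pixels), "k1" (the pictures are not rectified: a ray, as slopes to the right and down, at radius r is drawn at 1 + k1 r^2 times it, then the intrinsics apply), "rvec" (rotation vector, rad) and "tvec" (3), from world to camera coordinates, as OpenCV has them. Camera axes: x right, y down, z forward; pixel columns grow to the right and rows downward; lengths in mm; the calibration is good to about 2 mm. A picture is of the moment at which its call begins. There is no depth.
- arm.job_done(): hands the job in, once; it reports no verdict.
Trained networks look in the newest picture that a camera, given by its name, has taken for a name from the list of things; names that differ only in an ending like _2 or _b are one class to them, and where a whole thing is asked for, a point or a joint stands for the part that bears it (a point fixed in the world has none). Each returns a list of dicts, best first, with "score" (0 to 1); they miss things now and then, are a little off and sometimes report something else, mostly with a low value. They report only what shows in the picture. A call takes as long as a camera call. They do not tell look-alikes from the thing itself.
- imaging.look_for(label, camera): "extent" ([left, top, right, bottom] in pixels, round what is visible of it).
- imaging.regions_of(label, camera): "mask" (480x640 bool, what is visible of it) and "extent" ([left, top, right, bottom] in pixels, round what is visible of it).
The state is a dict: "clock": time; "joint_positions": joint angles; "qvel": joint speeds; "effort": joint torques, N m; "tool_pos": TCP position; "tool_rot": TCP orientation; "force": force on the tool from outside, world axes, zero at the start; "torque": the same for the moment, N m; "gripper_width": finger opening in mm.
Only numpy, scipy, OpenCV 4.12 (cv2) and the standard library are available. Lean on these libraries where they do the work, as an engineer would, in place of code of your own. Each camera call takes 0.05 s, during which the arm holds its last target. There are 200 camera calls.

## Working session

There is one attempt and no reset: what is moved stays moved. The work goes in short steps, Python scripts to look and compute and a tool call to move; the robot and the scene stay as the last step left them, time stands still between calls to the robot, and variables do not carry over. Pictures are saved under pics/ and viewed, about 8 in all and at most 12, crops included, and the job is handed in when it is done.

Besides the shell and the picture viewer there is one more tool, called after ">>>" as name(argument=value, ...) on one line, values as JSON. play_rows: Moves the arm, as the interface text tells. Its arguments: {"type":"object","properties":{"series":{"type":"array"},"grip_force":{"type":"number"}},"required":["series"]}

```bash
ls; mkdir -p pics; cat > h.py <<'E'
import numpy as np, cv2
from cell import arm, imaging
def cam(n):
    d=imaging.read_camera(n); d['R']=cv2.Rodrigues(np.array(d['rvec'],float))[0]; d['t']=np.array(d['tvec'],float).ravel(); d['K']=np.array(d['camera_matrix'],float); return d
def proj(d,P):
    P=np.atleast_2d(P).astype(float)
    return cv2.projectPoints(P,np.array(d['rvec'],float),d['t'],d['K'],np.array([d['k1'],0,0,0,0.]))[0][:,0]
def ray(d,uv):
    # inverse by undistortPoints (drawn = 1+k1 r^2 of true)
    n=cv2.undistortPointsIter(np.array(uv,float).reshape(-1,1,2),d['K'],np.array([d['k1'],0,0,0,0.]),None,None,(3,100,1e-10))[:,0]
    v=np.c_[n,np.ones(len(n))]@d['R']; return -d['R'].T@d['t'], v
def onz(d,uv,z):
    c,v=ray(d,uv); return c+v*((z-c[2])/v[:,2])[:,None]
E
python3 - <<'E'
from h import *
for n in ('scene','top'):
    d=cam(n); cv2.imwrite(f'pics/{n}0.png',d['img'])
    print(n,-d['R'].T@d['t'],d['K'][0,0],d['k1'],d['R'][2])
    for l in ('jig','blade','stop_tab','pointer','mark','tray','stone','mug','planter','sprayer','rake','brush','jar'):
        print(l,[(round(r['score'],2),[round(float(x)) for x in r['extent']]) for r in imaging.look_for(l,n)][:4])
print(arm.sense())
E
```

```text
pics
scene [877.6707655  599.01503095 974.86391601] 461.9372785713744 -0.019036364709162017 [-0.32419648 -0.54517507 -0.77309818]
jig [(0.83, [248, 220, 344, 333])]
blade [(0.85, [282, 219, 329, 313])]
stop_tab [(0.84, [267, 255, 317, 276])]
pointer [(0.66, [267, 251, 318, 274])]
mark []
tray [(0.67, [384, 344, 430, 391]), (0.59, [256, 170, 284, 208])]
stone [(0.98, [455, 359, 497, 396]), (0.9, [422, 317, 456, 341]), (0.71, [294, 369, 324, 407]), (0.63, [358, 413, 396, 456])]
mug [(0.64, [252, 172, 281, 211]), (0.41, [283, 224, 328, 315]), (0.15, [137, 259, 234, 342])]
planter [(0.92, [441, 394, 526, 469])]
sprayer [(0.77, [211, 82, 249, 166])]
rake [(0.77, [140, 261, 231, 338]), (0.73, [186, 209, 238, 249])]
brush [(0.73, [185, 210, 237, 248])]
jar [(0.87, [296, 369, 325, 410])]
top [ 258.28369844  -17.2382587  1908.1273467 ] 577.621999733649 0.05603441824321091 [ 1.51511671e-01 -1.27092063e-04 -9.88455461e-01]
jig [(0.81, [270, 198, 375, 269])]
blade [(0.74, [272, 225, 359, 263])]
stop_tab [(0.59, [315, 213, 331, 250])]
pointer [(0.71, [315, 216, 330, 252])]
mark []
tray [(0.76, [1
[... 519 characters left out ...]
-1.69141098e-03,
        7.83516312e+01, -4.73354365e+00]), 'qvel': array([ 0.05635294,  0.04253848,  0.04580362, -0.08916003,  0.02927652,
       -0.02925045]), 'effort': array([ 2.79234803e-05, -4.23583531e+01, -3.65745378e+01, -6.29223291e-05,
        5.12796978e-04, -1.26482249e-06]), 'tool_pos': array([ 255.94847408, -597.47698688,  256.31521839]), 'tool_rot': array([[-3.11670976e-05,  3.93842753e-01, -9.19177831e-01],
       [ 2.05496722e-06, -9.19177832e-01, -3.93842753e-01],
       [-1.00000000e+00, -1.41638158e-05,  2.78387712e-05]]), 'force': array([-0.45933906, -0.27950994, -0.7413466 ]), 'torque': array([-0.02850511, -0.02784834,  0.0431224 ]), 'gripper_width': 85.46582921690839}
```

```bash
python3 - <<'E'
import cv2
a=cv2.imread('pics/scene0.png');b=cv2.imread('pics/top0.png')
cv2.imwrite('pics/v1.png',cv2.resize(a[200:400,230:510],None,fx=2.8,fy=2.8,interpolation=cv2.INTER_CUBIC))
cv2.imwrite('pics/v2.png',cv2.resize(b[160:350,160:430],None,fx=2.95,fy=2.95,interpolation=cv2.INTER_CUBIC))
E
```

```text
(no output)
```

View pics/v1.png

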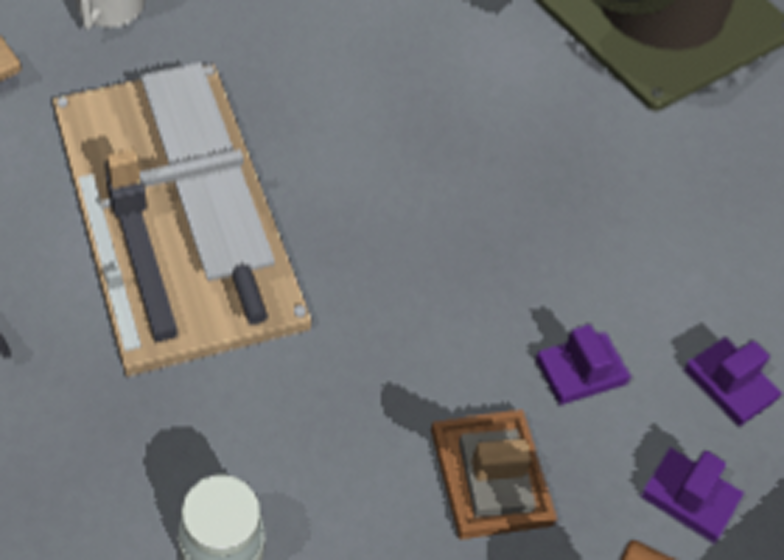

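View pics/v2.png

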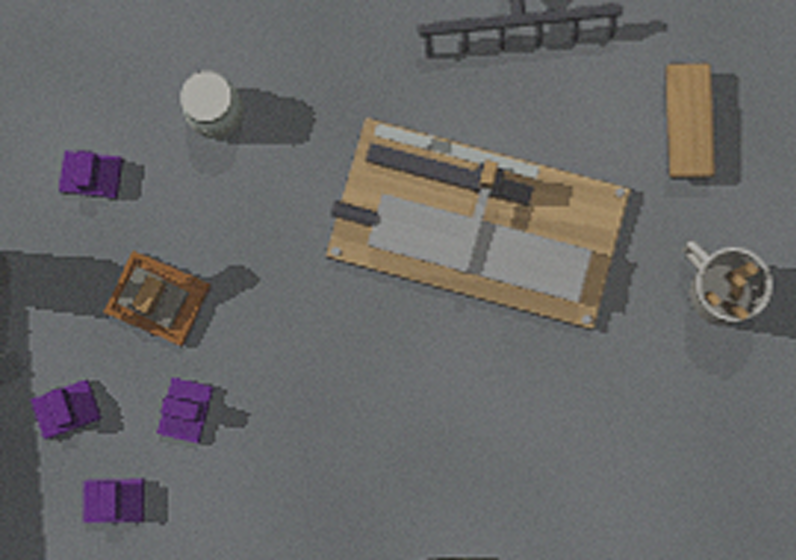

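```bash
python3 - <<'E'
import cv2,numpy as np
a=cv2.imread('pics/scene0.png');b=cv2.imread('pics/top0.png')
def crop(im,x0,y0,w,h,f):
    c=cv2.resize(im[y0:y0+h,x0:x0+w],None,fx=f,fy=f,interpolation=cv2.INTER_CUBIC)
    for i in range(0,w,10): cv2.line(c,(i*f,0),(i*f,8 if i%50 else 16),(0,0,255),1)
    for i in range(0,h,10): cv2.line(c,(0,i*f),(8 if i%50 else 16,i*f),(0,0,255),1)
    return c
A=crop(a,240,215,110,120,5);cv2.imwrite('pics/v3.png',A)
B=crop(b,265,190,115,85,6);cv2.imwrite('pics/v4.png',B)
C=crop(a,380,340,55,55,7);D=crop(b,188,243,50,40,8)
m=np.zeros((385,800,3),np.uint8);m[:385,:385]=C;m[:320,395:795]=D;cv2.imwrite('pics/v5.png',m)
E
```

```text
(no output)
```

View pics/v3.png

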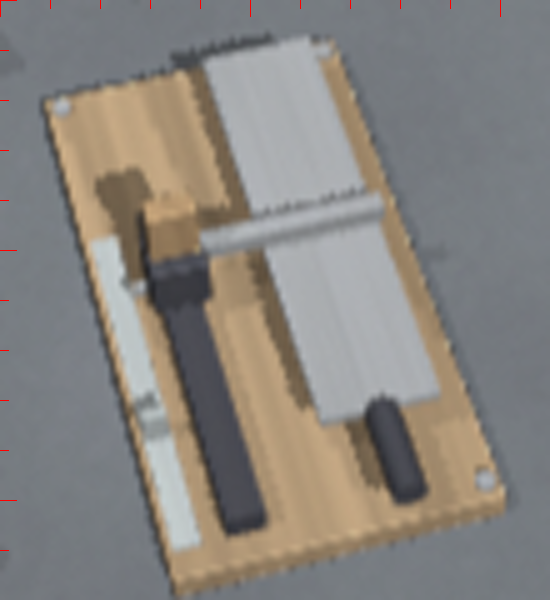

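View pics/v4.png

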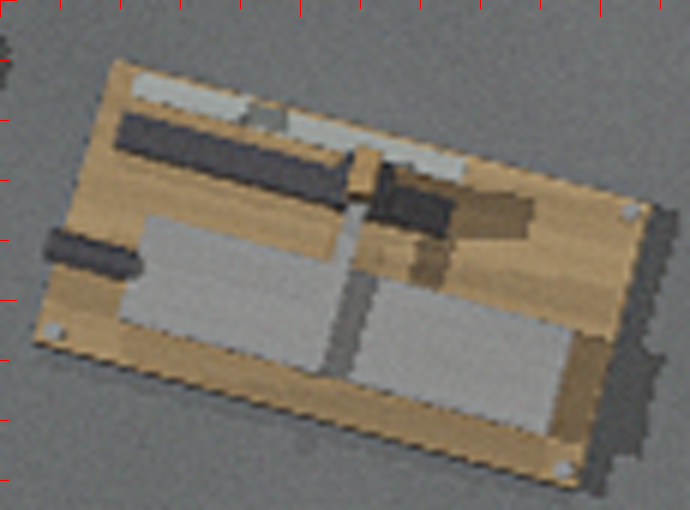

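View pics/v5.png

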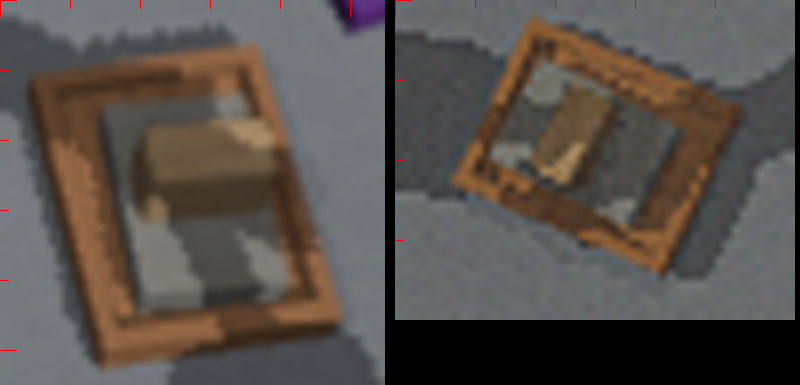

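```bash
cat > fit.py <<'E'
from h import *
from scipy.optimize import least_squares
S,T=cam('scene'),cam('top')
def o(p,x0,y0,f): return (np.array(p,float)+.5)/f-.5+[x0,y0]
def Rz(a): c,s=np.cos(a),np.sin(a); return np.array([[c,-s,0],[s,c,0],[0,0,1]])
def W(p,L): return np.atleast_2d(L)@Rz(p[2]).T+[p[0],p[1],0]
bl=[(30,-120,51),(-30,-120,51),(30,120,51),(-30,120,51)]
sA=o([(205,62),(318,38),(321,424),(440,393)],240,215,5)
tA=o([(572,330),(548,432),(147,216),(121,318)],265,190,6)
sB=o([(43,100),(335,40),(178,573),(505,490)],240,215,5)
tB=o([(652,205),(578,488),(118,62),(37,343)],265,190,6)
def bd(p): return [(p[3]+82.5,p[4]-155,18),(p[3]-82.5,p[4]-155,18),(p[3]+82.5,p[4]+155,18),(p[3]-82.5,p[4]+155,18)]
def r(p): return np.r_[(proj(S,W(p,bl))-sA).ravel()*2.1,(proj(T,W(p,bl))-tA).ravel()*3.2,(proj(S,W(p,bd(p)))-sB).ravel()*2.1,(proj(T,W(p,bd(p)))-tB).ravel()*3.2]
J=least_squares(r,[300,0,-.2,20,0],loss='soft_l1',x_scale=[100,100,.1,10,10],f_scale=3).x
if __name__=='__main__':
    print('jig',J,np.degrees(J[2])); print(r(J).reshape(-1,2).round(1).tolist())
    def rail(uv,d,z): return (onz(d,uv,z)-[J[0],J[1],0])@Rz(J[2])
    print('tab top', rail(o([(365,173)],265,190,6),T,100)); print('collar top view',rail(o([(267,117)],265,190,6),T,40))
    print('collar scene',rail(o([(152,410),(137,400),(168,438)],240,215,5),S,40)); print('pointer',rail(o([(137,287)],240,215,5),S,50))
    print('arm end',rail(o([(382,200)],240,215,5),S,66))
    tr=[(38,-47,15),(-38,-47,15),(-38,47,15),(38,47,15)]
    st=[(23,-32,22),(-23,-32,22),(-23,32,22),(23,32,22)]
    tt=o([(347,105),(268,272),(60,180),(140,18)],188,243,8)
    ss=o([(285,125),(237,222),(92,155),(135,62)],188,243,8)
    ts=o([(30,78),(258,45),(342,320)],380,340,7); sc=o([(103,108),(140,310)],380,340,7)
    q=lambda p:np.r_[(proj(T,W(p,tr))-tt).ravel(),(proj(S,W(p,np.array(tr)[[0,1,2]]))-ts).ravel()]
    f=least_squares(q,[250,400,-.2],x_scale=[100,100,.1],loss='soft_l1'); print('tray',f.x,q(f.x).round(1))
    q2=lambda p:np.r_[(proj(T,W(p,st))-ss).ravel(),(proj(S,W(p,np.array(st)[[0,3]]))-sc).ravel()]
    g=least_squares(q2,f.x,x_scale=[100,100,.1],loss='soft_l1'); print('stone',g.x,q2(g.x).round(1))
    print(onz(T,proj(T,[[300,0,0]])+0,0))
E
python3 fit.py
```

```text
jig [ 5.32465720e+02 -3.73430501e+01 -2.52963843e-01  3.19706507e+01
  7.87751850e+00] -14.493760596016314
[[-2.0, -1.7], [-4.3, -1.3], [-0.5, -1.8], [0.2, -1.3], [0.0, -0.4], [-2.2, 1.9], [-1.0, -0.9], [-3.1, 0.8], [-0.3, -2.0], [-1.4, -3.0], [-2.7, 1.1], [0.7, -0.1], [0.7, 0.1], [0.1, 1.8], [-1.8, -0.6], [-2.0, 0.3]]
tab top [[ 74.25949996   8.99789288 100.        ]]
collar top view [[101.7388154   71.07233416  40.        ]]
collar scene [[104.30285066  84.96849314  40.        ]
 [109.97134178  77.32276276  40.        ]
 [100.53353512 102.62439172  40.        ]]
pointer [[95.95869521 18.63820328 50.        ]]
arm end [[-32.65322693  12.23541965  66.        ]]
tray [ 4.76817848e+02  3.22255013e+02 -4.03330607e-01] [-0.8  0.1 -0.8  0.2 -0.8  0.2 -0.7 -0.5 -0.2 -0.8 -0.3 -0.3 -0.5 -0.5]
stone [ 4.77272660e+02  3.26621839e+02 -4.20944519e-01] [-0.7 -0.3 -1.   0.2 -0.4  0.4  0.5 -0.6 -1.   0.1  0.4 -1.7]
[[3.00000000e+02 1.91846539e-13 0.00000000e+00]]
```

```bash
cat > go.py <<'E'
from fit import *
def jw(x,y,z): return W(J,[(x,y,z)])[0]
def rows(P,ang,p0=None,R0=None):
    """tool-frame shift & turn to world TCP P, jaw y-axis at world angle ang(deg), tool down"""
    s=arm.sense(); p0=np.array(s['tool_pos']) if p0 is None else p0; R0=np.array(s['tool_rot']) if R0 is None else R0
    a=np.radians(ang); y=np.array([np.cos(a),np.sin(a),0]); x=np.array([0,0,-1.]); R=np.c_[x,y,np.cross(x,y)]
    return (R0.T@(np.array(P)-p0)).round(1).tolist(), cv2.Rodrigues(R0.T@R)[0].ravel().round(4).tolist()
E
python3 - <<'E'
from go import *
print('spray',onz(S,[(230,160)],10),'mug',onz(S,[(266,205)],0),onz(T,[(406,257)],110),'jar',onz(T,[(230,192)],80),'plant',onz(T,[(114,247),(165,247)],236))
print('tab',jw(75,10,97), 'ang',np.degrees(J[2])-90)
for P in [jw(75,10,97)+[0,0,263],jw(75,10,97)]: print(rows(P,np.degrees(J[2])-90))
E
```

```text
spray [[ 518.10762274 -527.68858455   10.        ]] mug [[ 5.07197592e+02 -2.97862715e+02  1.13686838e-13]] [[ 485.09431094 -300.72912726  110.        ]] jar [[693.12351644 262.29687101  80.        ]] plant [[487.1475103  567.74832611 236.        ]
 [489.09009039 421.14279504 236.        ]]
tab [607.58158309 -46.43189408  97.        ] ang -104.49376059601632
([-103.7, -368.0, -540.2], [0.6578, 0.0, 0.0])
([159.3, -368.0, -540.2], [0.6578, 0.0, 0.0])
```

>>> play_rows(series=[[-50,0,0,0,0,0,50],[-104,-20,-30,0.1,0,0,50],[-104,-368,-540,0.658,0,0,50],[-104,-368,-540,0.658,0,0,50],[-104,-368,-540,0.658,0,0,50],[-104,-368,-540,0.658,0,0,50],[-104,-368,-540,0.658,0,0,50],[-104,-368,-540,0.658,0,0,50],[-104,-368,-540,0.658,0,0,50],[-104,-368,-540,0.658,0,0,50],[-104,-368,-540,0.658,0,0,50],[-104,-368,-540,0.658,0,0,50],[-104,-368,-540,0.658,0,0,50],[-104,-368,-540,0.658,0,0,50],[-104,-368,-540,0.658,0,0,50],[-104,-368,-540,0.658,0,0,50],[80,-368,-540,0.658,0,0,50],[80,-368,-540,0.658,0,0,50],[80,-368,-540,0.658,0,0,50],[80,-368,-540,0.658,0,0,50]])

```text
clock: 3.6
tool_pos: [605.1, -47.3, 172.2]
tool_rot: [[-0.005, -0.251, -0.968], [0.0, -0.968, 0.251], [-1.0, 0.001, 0.005]]
force: [0.4, -0.2, -1.2]
gripper_width: 50.2
```

```bash
python3 - <<'E'
from go import *
s=arm.sense();print(s['clock'],s['tool_pos'],s['tool_rot'].round(3).tolist(),s['gripper_width'],s['force'])
print(rows(jw(75,10,97),np.degrees(J[2])-90))
cv2.imwrite('pics/v6.png',cv2.resize(S['img'][210:340,230:360],None,fx=4.6,fy=4.6,interpolation=cv2.INTER_CUBIC))
E
```

```text
3.7 [602.94498529 -46.86600726 169.37206854] [[-0.013, -0.251, -0.968], [0.002, -0.968, 0.251], [-1.0, 0.001, 0.013]] 49.77211665629745 [-0.67607983 -0.77441283 -1.57607712]
([72.3, -1.7, -5.3], [-0.0012, 0.0126, -0.0015])
```

View pics/v6.png

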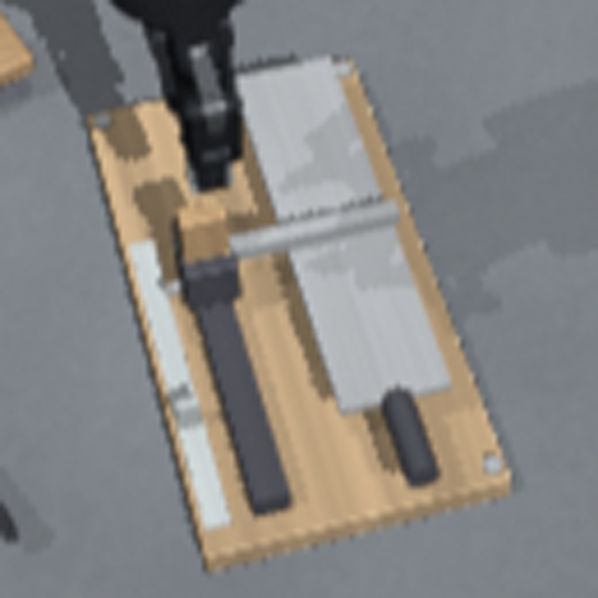

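>>> play_rows(series=[[20,0,0,0,0,0,50],[45,0,0,0,0,0,50],[60,0,0,0,0,0,50],[60,0,0,0,0,0,50],[60,0,0,0,0,0,50],[60,0,0,0,0,0,50]])

```text
clock: 4.3
tool_pos: [608.6, -46.9, 118.5]
tool_rot: [[0.003, -0.251, -0.968], [-0.001, -0.968, 0.251], [-1.0, -0.0, -0.003]]
force: [0.6, 0.4, 0.0]
gripper_width: 49.7
```

```bash
python3 - <<'E'
from go import *
s=arm.sense();print(s['clock'],s['tool_pos'],s['tool_rot'].round(3).tolist(),s['gripper_width'],s['force'])
print(rows(jw(75,10,97),np.degrees(J[2])-90))
def crop(im,x0,y0,w,h,f): return cv2.resize(im[y0:y0+h,x0:x0+w],None,fx=f,fy=f,interpolation=cv2.INTER_CUBIC)
m=np.zeros((560,800,3),np.uint8);m[:,:400]=crop(S['img'],258,245,40,56,10);m[:400,410:790]=crop(T['img'],300,205,38,40,10);cv2.imwrite('pics/v7.png',m)
E
```

```text
4.4 [608.37579404 -46.72707262 118.09002235] [[0.003, -0.25, -0.968], [-0.0, -0.968, 0.25], [-1.0, -0.0, -0.003]] 50.23652219531798 [0.54887779 1.05572245 0.17223086]
([21.1, -0.1, 0.9], [-0.0002, -0.0027, 0.0002])
```

View pics/v7.png

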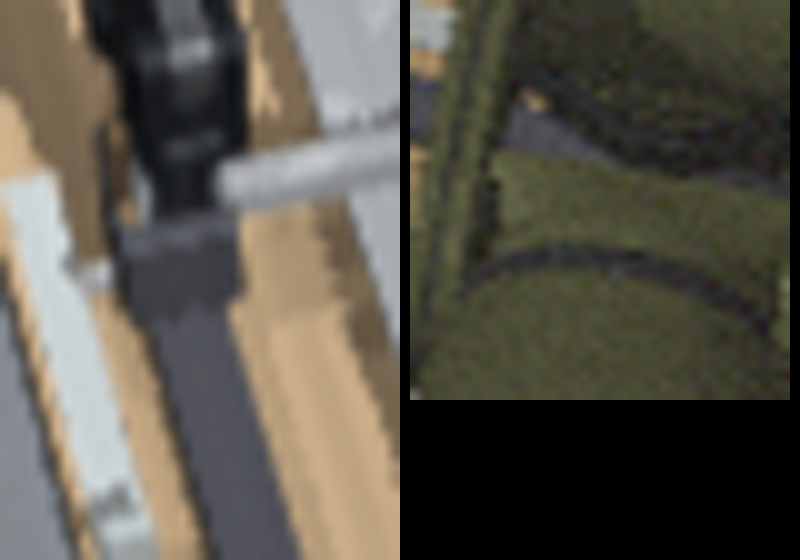

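>>> play_rows(series=[[10,0,0,0,0,0,50],[21,0,1,0,0,0,50],[21,0,1,0,0,0,50],[21,0,1,0,0,0,0],[21,0,1,0,0,0,0],[21,0,1,0,0,0,0],[21,0,1,0,0,0,0],[21,0,1,0,0,0,0],[21,0,1,0,0,0,0],[21,-5,1,0,0,0,0],[21,-15,1,0,0,0,0],[21,-25,1,0,0,0,0],[21,-35,1,0,0,0,0],[21,-45,1,0,0,0,0],[21,-52,1,0,0,0,0],[21,-55,1,0,0,0,0],[21,-55,1,0,0,0,0],[21,-55,1,0,0,0,0],[21,-55,1,0,0,0,0]], grip_force=40)

```text
clock: 6.3
tool_pos: [620.6, 7.5, 95.6]
tool_rot: [[0.001, -0.251, -0.968], [0.001, -0.968, 0.251], [-1.0, -0.002, -0.001]]
force: [1.5, 0.7, 2.6]
gripper_width: 13.5
```

```bash
python3 - <<'E'
from go import *
s=arm.sense();print(s['clock'],s['tool_pos'],s['tool_rot'].round(3).tolist(),s['gripper_width'],s['force'])
print('tcp in jig',(s['tool_pos']-[J[0],J[1],0])@Rz(J[2]))
cv2.imwrite('pics/s_a.png',S['img'])
def crop(im,x0,y0,w,h,f): return cv2.resize(im[y0:y0+h,x0:x0+w],None,fx=f,fy=f,interpolation=cv2.INTER_CUBIC)
cv2.imwrite('pics/v8.png',crop(S['img'],256,268,44,44,13))
E
```

```text
6.4 [620.634582     7.48313147  95.63539246] [[0.001, -0.251, -0.968], [0.001, -0.968, 0.251], [-1.0, -0.002, -0.001]] 13.476093663201569 [2.31595487 2.31468125 2.03643   ]
tcp in jig [74.14402592 65.46600823 95.63539246]
```

View pics/v8.png

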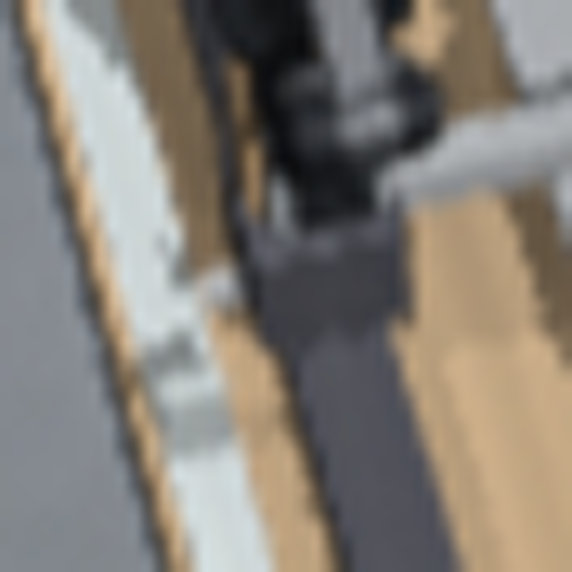

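```bash
python3 - <<'E'
from go import *
def rail(uv,d,z): return ((onz(d,uv,z)-[J[0],J[1],0])@Rz(J[2]))[0].round(1)
f=lambda x,y:[((x+.5)/13-.5+256,(y+.5)/13-.5+268)]
for z in (30,36,40,42,45): print(z,'ptr',rail(f(203,295),S,z),'marktop',rail(f(187,380),S,z))
print('base bottom edge',rail(f(205,455),S,20),rail(f(180,460),S,20),rail(f(232,445),S,20),'strip edges',rail(f(0,0),S,20))
g=cv2.cvtColor(cv2.imread('pics/top0.png'),cv2.COLOR_BGR2GRAY).astype(np.float32)
a=cv2.cvtColor(cv2.imread('pics/s_a.png'),cv2.COLOR_BGR2GRAY).astype(np.float32)
ys=np.arange(50,110,2.)
for nm,d,im in(('top',T,g),('scene',S,a)):
    acc=0
    for x in (100,103,106):
        uv=proj(d,W(J,[(x,y,20) for y in ys])).astype(np.float32)
        acc=acc+cv2.remap(im,uv[None,:,0],uv[None,:,1],cv2.INTER_LINEAR)[0]/3
    print(nm,dict(zip(ys.astype(int).tolist(),acc.round().astype(int).tolist())))
E
```

```text
30 ptr [96.7 61.  30. ] marktop [103.8  78.8  30. ]
36 ptr [97.2 65.1 36. ] marktop [104.3  82.7  36. ]
40 ptr [97.5 67.8 40. ] marktop [104.6  85.4  40. ]
42 ptr [97.6 69.1 42. ] marktop [104.7  86.7  42. ]
45 ptr [97.9 71.2 45. ] marktop [105.   88.7  45. ]
base bottom edge [103.6  89.4  20. ] [108.3  89.2  20. ] [98.2 88.7 20. ] strip edges [118.7 -25.8  20. ]
top {50: 156, 52: 155, 54: 155, 56: 155, 58: 149, 60: 132, 62: 115, 64: 113, 66: 111, 68: 111, 70: 114, 72: 117, 74: 119, 76: 117, 78: 114, 80: 109, 82: 103, 84: 104, 86: 121, 88: 141, 90: 151, 92: 156, 94: 157, 96: 155, 98: 154, 100: 155, 102: 157, 104: 157, 106: 157, 108: 157}
scene {50: 191, 52: 199, 54: 206, 56: 210, 58: 209, 60: 195, 62: 173, 64: 155, 66: 147, 68: 151, 70: 165, 72: 187, 74: 196, 76: 188, 78: 172, 80: 162, 82: 159, 84: 159, 86: 162, 88: 176, 90: 195, 92: 208, 94: 212, 96: 213, 98: 213, 100: 213, 102: 213, 104: 213, 106: 214, 108: 214}
```

>>> play_rows(series=[[0,-5,0,0,0,0,0],[0,-12,0,0,0,0,0],[0,-17,0,0,0,0,0],[0,-18,0,0,0,0,0],[0,-18,0,0,0,0,0],[0,-18,0,0,0,0,0]])

```text
clock: 7.1
tool_pos: [624.9, 23.8, 95.6]
tool_rot: [[0.0, -0.251, -0.968], [-0.001, -0.968, 0.251], [-1.0, 0.001, -0.001]]
force: [1.6, -4.7, 3.0]
gripper_width: 13.2
```

```bash
python3 - <<'E'
from go import *
s=arm.sense();print(s['clock'],s['gripper_width'],s['force'],'tcp in jig',(s['tool_pos']-[J[0],J[1],0])@Rz(J[2]))
cv2.imwrite('pics/s_b.png',S['img'])
a=cv2.resize(S['img'][278:306,256:290],None,fx=20,fy=20,interpolation=cv2.INTER_CUBIC)
cv2.imwrite('pics/v9.png',a)
def rail(uv,d,z): return ((onz(d,uv,z)-[J[0],J[1],0])@Rz(J[2]))[0].round(1)
# model overlay coords in v9 px
def q(x,y,z): return ((proj(S,W(J,[(x,y,z)]))[0]+.5-[256,278])*20).round().tolist()
for y in (83.5,86): print(y,'collar box',[q(x,y+e,z) for x in (98,110) for e,z in((2.5,20),(2.5,42),(-2.5,42))])
E
```

```text
7.2 13.681642565220345 [ 0.04870917 -5.43610365  4.19438301] tcp in jig [74.19085269 82.32722434 95.62700184]
83.5 collar box [[354.0, 467.0], [342.0, 367.0], [332.0, 334.0], [258.0, 490.0], [244.0, 391.0], [235.0, 357.0]]
86 collar box [[359.0, 484.0], [347.0, 384.0], [337.0, 351.0], [263.0, 507.0], [249.0, 408.0], [240.0, 374.0]]
```

View pics/v9.png

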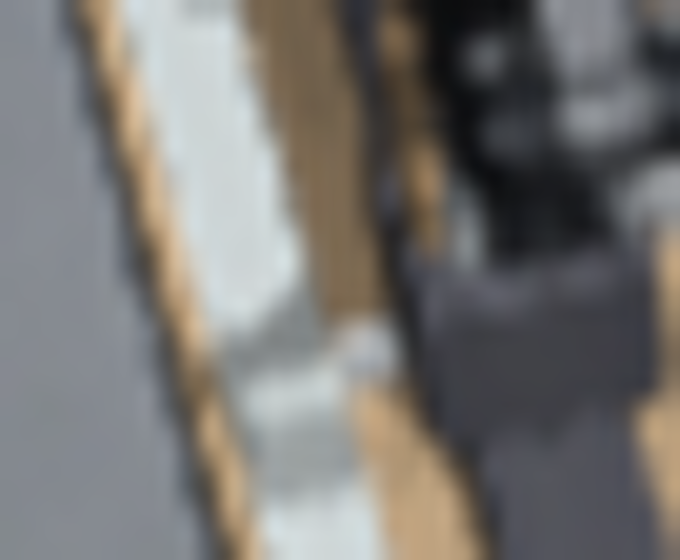

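>>> play_rows(series=[[0,-3,0,0,0,0,0],[0,-4,0,0,0,0,0],[0,-4,0,0,0,0,0],[0,-4,0,0,0,0,0]])

```text
clock: 7.6
tool_pos: [625.9, 27.8, 95.6]
tool_rot: [[0.001, -0.251, -0.968], [-0.001, -0.968, 0.251], [-1.0, 0.001, -0.001]]
force: [0.3, -5.8, 4.0]
gripper_width: 13.6
```

```bash
python3 - <<'E'
from go import *
s=arm.sense();print(s['clock'],s['gripper_width'],s['force'],'tcp in jig',(s['tool_pos']-[J[0],J[1],0])@Rz(J[2]))
a=cv2.resize(S['img'][284:306,260:286],None,fx=25,fy=25,interpolation=cv2.INTER_CUBIC)
cv2.imwrite('pics/v10.png',a)
E
```

```text
7.7 12.629609617407546 [ 1.06875376 -4.94500132  3.94905865] tcp in jig [74.18722208 86.47720307 95.62443627]
```

View pics/v10.png

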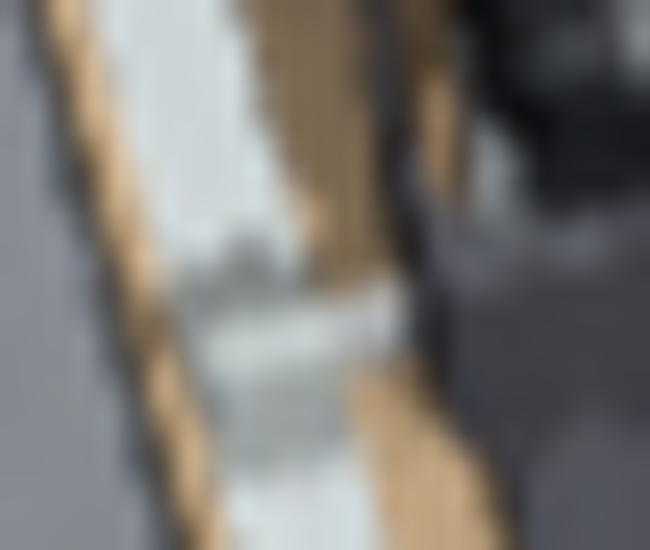

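```bash
python3 - <<'E'
from go import *
for z in (200,52): print(rows([477.3,326.6,z],-114.1))
E
```

```text
([-104.7, -252.0, 218.7], [0.1674, -0.0008, -0.0004])
([43.3, -252.0, 218.8], [0.1674, -0.0008, -0.0004])
```

>>> play_rows(series=[[0,1,0,0,0,0,45],[0,1,0,0,0,0,45],[0,1,0,0,0,0,45],[-40,1,0,0,0,0,45],[-85,1,0,0,0,0,60],[-105,-252,219,0.167,0,0,60],[-105,-252,219,0.167,0,0,60],[-105,-252,219,0.167,0,0,60],[-105,-252,219,0.167,0,0,60],[-105,-252,219,0.167,0,0,60],[-105,-252,219,0.167,0,0,60],[-105,-252,219,0.167,0,0,60],[-105,-252,219,0.167,0,0,60],[-60,-252,219,0.167,0,0,60],[-15,-252,219,0.167,0,0,60],[-5,-252,219,0.167,0,0,60],[-5,-252,219,0.167,0,0,60],[-5,-252,219,0.167,0,0,60]])

```text
clock: 9.6
tool_pos: [478.1, 327.3, 102.1]
tool_rot: [[0.002, -0.408, -0.913], [0.001, -0.913, 0.408], [-1.0, -0.002, -0.001]]
force: [-0.0, -0.8, 0.7]
gripper_width: 60.1
```

```bash
python3 - <<'E'
from go import *
s=arm.sense();print(s['clock'],s['gripper_width'],s['force'],s['tool_pos'])
print(rows([477.3,326.6,52],-114.1))
a=cv2.resize(S['img'][320:405,360:450],None,fx=4.4,fy=4.4,interpolation=cv2.INTER_CUBIC)
b=cv2.resize(S['img'][268:310,256:296],None,fx=9,fy=9,interpolation=cv2.INTER_CUBIC)
m=np.zeros((380,800,3),np.uint8);m[:a.shape[0],:a.shape[1]]=a;m[:b.shape[0],420:420+b.shape[1]]=b;cv2.imwrite('pics/v11.png',m)
E
```

```text
9.7 60.12351640052547 [ 0.03225357 -0.01911622 -0.39930899] [478.66290411 327.81851883 103.2970336 ]
([51.3, 1.9, 0.9], [-0.0, -0.0028, 0.0039])
```

View pics/v11.png

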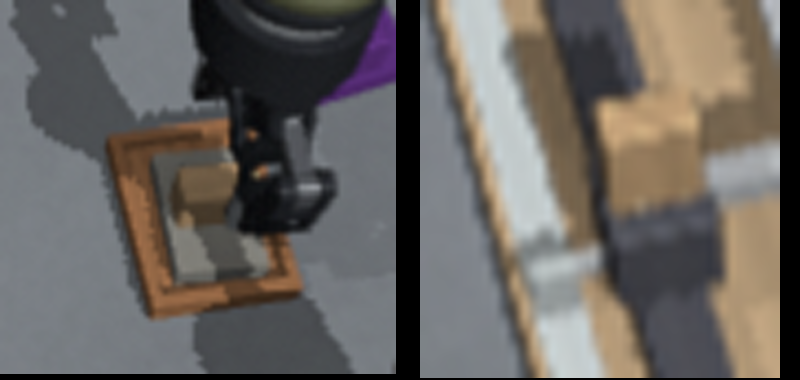

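```bash
python3 - <<'E'
from go import *
print((proj(S,[[477.3,326.6,54],[477.3,326.6,78]])+.5-[360,320])*4.4)
st=[(sx*20,sy*10,54) for sx,sy in((1,1),(1,-1),(-1,-1),(-1,1))]
print((proj(S,W([477.3,326.6,-.421],st))+.5-[360,320])*4.4)
E
```

```text
[[218.20787179 181.635919  ]
 [226.21393256 159.45425441]]
[[182.93232446 205.20476324]
 [173.38061369 167.36356478]
 [252.92588415 158.42683829]
 [263.44452063 196.0308961 ]]
```

>>> play_rows(series=[[25,1.5,0.5,0,0,0,60],[45,1.5,0.5,0,0,0,60],[50,1.5,0.5,0,0,0,60],[50,1.5,0.5,0,0,0,60],[50,1.5,0.5,0,0,0,60],[50,1.5,0.5,0,0,0,0],[50,1.5,0.5,0,0,0,0],[50,1.5,0.5,0,0,0,0],[50,1.5,0.5,0,0,0,0],[50,1.5,0.5,0,0,0,0],[50,1.5,0.5,0,0,0,0],[50,1.5,0.5,0,0,0,0],[50,1.5,0.5,0,0,0,0]], grip_force=60)

```text
clock: 11.1
tool_pos: [476.5, 326.3, 51.4]
tool_rot: [[0.001, -0.408, -0.913], [0.001, -0.913, 0.408], [-1.0, -0.001, -0.001]]
force: [-0.6, -0.5, 5.9]
gripper_width: 19.1
```

```bash
python3 - <<'E'
from go import *
s=arm.sense();print(s['clock'],s['gripper_width'],s['force'],s['tool_pos'],s['tool_rot'].round(4).tolist())
E
```

```text
11.2 19.124582658975957 [-0.59995741  0.11482416  5.81048836] [476.45800171 326.337439    51.39277938] [[0.0015, -0.4079, -0.913], [0.0009, -0.913, 0.4079], [-1.0, -0.0014, -0.001]]
```

```bash
python3 - <<'E'
from go import *
for z in (180,105): print(jw(0,-86,z),rows(jw(0,-86,z),np.degrees(J[2])-90))
E
```

```text
[ 510.94210653 -120.60609155  180.        ] ([-128.9, 393.8, -213.9], [-0.1672, -0.0011, 0.0013])
[ 510.94210653 -120.60609155  105.        ] ([-53.9, 393.9, -213.9], [-0.1672, -0.0011, 0.0013])
```

>>> play_rows(series=[[-15,0,0,0,0,0,0],[-40,0,0,0,0,0,0],[-75,0,0,0,0,0,0],[-110,10,-5,-0.005,0,0,0],[-129,40,-22,-0.02,0,0,0],[-129,75,-41,-0.03,0,0,0],[-129,113,-61,-0.045,0,0,0],[-129,151,-82,-0.06,0,0,0],[-129,189,-103,-0.08,0,0,0],[-129,227,-123,-0.095,0,0,0],[-129,265,-144,-0.11,0,0,0],[-129,303,-165,-0.13,0,0,0],[-129,338,-184,-0.145,0,0,0],[-129,368,-200,-0.155,0,0,0],[-129,386,-210,-0.164,0,0,0],[-129,394,-214,-0.167,0,0,0],[-125,394,-214,-0.167,0,0,0],[-100,394,-214,-0.167,0,0,0],[-80,394,-214,-0.167,0,0,0],[-80,394,-214,-0.167,0,0,0]])

```text
clock: 13.3
tool_pos: [507.7, -118.9, 126.5]
tool_rot: [[-0.007, -0.249, -0.968], [0.003, -0.968, 0.249], [-1.0, -0.001, 0.008]]
force: [-1.1, -0.4, -1.9]
gripper_width: 19.2
```

```bash
python3 - <<'E'
from go import *
s=arm.sense();print(s['clock'],s['gripper_width'],s['force'],s['tool_pos'],s['tool_rot'].round(4).tolist())
print('in jig',(s['tool_pos']-[J[0],J[1],0])@Rz(J[2]),rows(jw(0,-86,94.4),np.degrees(J[2])-90))
cv2.imwrite('pics/v12.png',cv2.resize(S['img'][185:335,210:370],None,fx=4,fy=4,interpolation=cv2.INTER_CUBIC))
E
```

```text
13.4 19.191241801242473 [ 0.68572001 -0.22892801 -1.703868  ] [ 510.05668796 -119.95500956  130.01630618] [[-0.0013, -0.2493, -0.9684], [0.0007, -0.9684, 0.2493], [-1.0, -0.0004, 0.0014]]
in jig [ -1.02018931 -85.59123651 130.01630618] ([35.6, 0.4, -1.1], [0.0011, 0.0014, 0.0004])
```

View pics/v12.png

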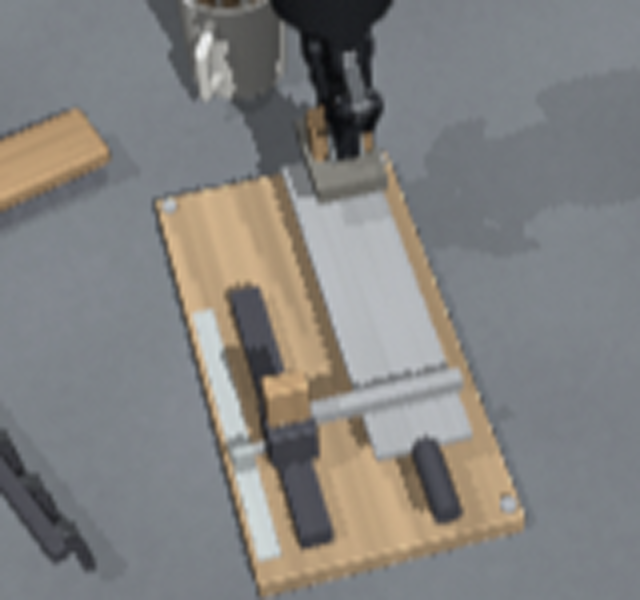

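>>> play_rows(series=[[12,0,-1,0,0,0,0],[25,0,-1,0,0,0,0],[32,0,-1,0,0,0,0],[34,0,-1,0,0,0,0],[34,0,-1,0,0,0,0],[34,0,-1,0,0,0,0],[34,0,-1,0,0,0,0]])

```text
clock: 14.1
tool_pos: [511.8, -121.5, 96.9]
tool_rot: [[0.001, -0.251, -0.968], [-0.0, -0.968, 0.251], [-1.0, 0.0, -0.001]]
force: [-0.4, -1.1, -1.3]
gripper_width: 19.2
```

>>> play_rows(series=[[1.5,0,0,0,0,0,0],[3,0,0,0,0,0,0],[4,0,0,0,0,0,0],[5,0,0,0,0,0,0],[5,0,0,0,0,0,0],[5,0,0,0,0,0,0],[5,0,0,0,0,0,0]])

```text
clock: 14.8
tool_pos: [511.7, -121.5, 91.7]
tool_rot: [[0.001, -0.251, -0.968], [-0.0, -0.968, 0.251], [-1.0, 0.0, -0.001]]
force: [-0.8, -0.1, 2.1]
gripper_width: 19.0
```

>>> play_rows(series=[[1,0,0,0,0,0,0],[2,0,0,0,0,0,0],[3,0,0,0,0,0,0],[4,0,0,0,0,0,0],[4,0,0,0,0,0,0],[4,0,0,0,0,0,0],[4,0,0,0,0,0,0],[4,0,0,0,0,0,0]])

```text
clock: 15.6
tool_pos: [511.7, -121.5, 87.8]
tool_rot: [[0.001, -0.251, -0.968], [-0.0, -0.968, 0.251], [-1.0, 0.0, -0.001]]
force: [-0.2, -0.9, 5.8]
gripper_width: 19.0
```

```bash
python3 - <<'E'
from go import *
s=arm.sense();print(s['clock'],s['gripper_width'],s['force'],s['tool_pos'],s['tool_rot'].round(4).tolist())
print('in jig',(s['tool_pos']-[J[0],J[1],0])@Rz(J[2]),rows(jw(0,41,88),np.degrees(J[2])-90))
E
```

```text
15.7 18.789624768796866 [-1.21325013 -1.12411033  4.90323645] [ 511.72895588 -121.54048709   87.81121719] [[0.0007, -0.2505, -0.9681], [-0.0004, -0.9681, 0.2505], [-1.0, 0.0002, -0.0008]]
in jig [  0.99566323 -86.70772992  87.81121719] ([-0.2, -127.7, 1.0], [-0.0002, -0.0008, -0.0002])
```

>>> play_rows(series=[[0,-3,0,0,0,0,0],[0,-9,0,0,0,0,0],[0,-17,0,0,0,0,0],[0,-26,0,0,0,0,0],[0,-35,0,0,0,0,0],[0,-44,0,0,0,0,0],[0,-53,0,0,0,0,0],[0,-62,0,0,0,0,0],[0,-71,0,0,0,0,0],[0,-80,0,0,0,0,0],[0,-89,0,0,0,0,0],[0,-98,0,0,0,0,0],[0,-106,0,0,0,0,0],[0,-113,0,0,0,0,0],[0,-119,0,0,0,0,0],[0,-123,0,0,0,0,0],[0,-126,0,0,0,0,0],[0,-128,0,0,0,0,0],[0,-128,0,0,0,0,0],[0,-128,0,0,0,0,0]])

```text
clock: 17.7
tool_pos: [543.9, 2.2, 87.8]
tool_rot: [[0.001, -0.25, -0.968], [-0.001, -0.968, 0.25], [-1.0, 0.001, -0.001]]
force: [-0.7, -1.8, 4.8]
gripper_width: 18.8
```

```bash
python3 - <<'E'
from go import *
s=arm.sense();print(s['clock'],s['gripper_width'],s['force'],s['tool_pos'])
print('in jig',(s['tool_pos']-[J[0],J[1],0])@Rz(J[2]),rows(jw(0,-86.5,88),np.degrees(J[2])-90))
cv2.imwrite('pics/s_c.png',S['img']); cv2.imwrite('pics/t_c.png',T['img'])
E
```

```text
17.8 18.996782176646658 [-0.12198927 -2.55592085  5.54773081] [543.91043668   2.19146209  87.86861349]
in jig [ 1.18600444 41.14064404 87.86861349] ([-0.1, 127.6, 1.2], [0.0, -0.0012, -0.0005])
```

>>> play_rows(series=[[0,3,0,0,0,0,0],[0,9,0,0,0,0,0],[0,17,0,0,0,0,0],[0,26,0,0,0,0,0],[0,35,0,0,0,0,0],[0,44,0,0,0,0,0],[0,53,0,0,0,0,0],[0,62,0,0,0,0,0],[0,71,0,0,0,0,0],[0,80,0,0,0,0,0],[0,89,0,0,0,0,0],[0,98,0,0,0,0,0],[0,106,0,0,0,0,0],[0,113,0,0,0,0,0],[0,119,0,0,0,0,0],[0,123,0,0,0,0,0],[0,126,0,0,0,0,0],[0,127.5,0,0,0,0,0],[0,127.5,0,0,0,0,0],[0,127.5,0,0,0,0,0]])

```text
clock: 19.8
tool_pos: [512.2, -120.5, 87.9]
tool_rot: [[0.002, -0.251, -0.968], [0.001, -0.968, 0.251], [-1.0, -0.001, -0.001]]
force: [0.3, 1.7, 5.8]
gripper_width: 19.3
```

>>> play_rows(series=[[0,0,0,0,0,0,0],[0,0,0,0,0,0,0],[-5,0,0,0,0,0,0],[-15,0,0,0,0,0,0],[-40,0,0,0,0,0,0],[-75,0,0,0,0,0,0],[-92,0,0,0,0,0,0],[-92,0,0,0,0,0,0],[-92,0,0,0,0,0,0]])

```text
clock: 20.7
tool_pos: [510.7, -120.7, 178.4]
tool_rot: [[-0.002, -0.251, -0.968], [0.0, -0.968, 0.251], [-1.0, 0.0, 0.002]]
force: [0.0, -0.2, -2.5]
gripper_width: 18.8
```

```bash
python3 - <<'E'
from go import *
s=arm.sense();print(s['clock'],s['gripper_width'],s['force'],s['tool_pos'])
for z in(180,51.4): print(rows([475.9,325.5,z],-114.1))
E
```

```text
20.8 19.00864467915732 [ 0.93278229  0.71684226 -2.57862919] [ 510.05408769 -120.4423151   176.99148559]
([-2.3, -423.2, 144.8], [0.1674, 0.0042, -0.0001])
([126.3, -423.1, 144.2], [0.1674, 0.0042, -0.0001])
```

>>> play_rows(series=[[-2,-10,3,0.005,0,0,0],[-2,-35,12,0.015,0,0,0],[-2,-72,25,0.03,0,0,0],[-2,-112,38,0.045,0,0,0],[-2,-152,52,0.06,0,0,0],[-2,-192,66,0.075,0,0,0],[-2,-232,79,0.09,0,0,0],[-2,-272,93,0.11,0,0,0],[-2,-312,107,0.125,0,0,0],[-2,-350,120,0.14,0,0,0],[-2,-382,131,0.15,0,0,0],[-2,-405,139,0.16,0,0,0],[-2,-418,143,0.165,0,0,0],[-2,-423,144.5,0.167,0,0,0],[10,-423,144.5,0.167,0,0,0],[40,-423,144.5,0.167,0,0,0],[70,-423,144.5,0.167,0,0,0],[90,-423,144.5,0.167,0,0,0],[95,-423,144.5,0.167,0,0,0],[95,-423,144.5,0.167,0,0,0]])

```text
clock: 22.8
tool_pos: [477.0, 323.5, 82.9]
tool_rot: [[-0.003, -0.409, -0.912], [-0.002, -0.912, 0.409], [-1.0, 0.002, 0.002]]
force: [0.8, 0.5, -2.6]
gripper_width: 19.0
```

```bash
python3 - <<'E'
from go import *
s=arm.sense();print(s['clock'],s['gripper_width'],s['force'],s['tool_pos'],rows([476,325.5,51.4],-114.1))
E
```

```text
22.9 19.087866190297103 [ 0.78518944  0.4199917  -1.51784722] [478.45809151 324.68574949  85.38795354] ([34.0, 0.3, 2.6], [-0.0003, -0.0011, 0.0014])
```

>>> play_rows(series=[[8,0,2,0,0,0,0],[18,0,2,0,0,0,0],[25,0,2,0,0,0,0],[28,0,2,0,0,0,0],[28,0,2,0,0,0,0],[28,0,2,0,0,0,0]])

```text
clock: 23.5
tool_pos: [475.8, 325.7, 56.3]
tool_rot: [[0.0, -0.408, -0.913], [0.0, -0.913, 0.408], [-1.0, -0.0, -0.0]]
force: [0.2, 0.0, -1.7]
gripper_width: 19.0
```

```bash
python3 - <<'E'
from go import *
s=arm.sense();print(s['clock'],s['force'],s['tool_pos'],rows([476.2,326,51.4],-114.1))
E
```

```text
23.6 [ 8.15400530e-01 -4.12866081e-04 -1.11384645e+00] [476.0430999  325.83458665  56.7329993 ] ([5.3, -0.2, -0.1], [0.0004, -0.0005, 0.0006])
```

>>> play_rows(series=[[1.5,0,0,0,0,0,0],[3,0,0,0,0,0,0],[4.5,0,0,0,0,0,0],[5.2,0,0,0,0,0,0],[5.2,0,0,0,0,0,0],[5.2,0,0,0,0,0,0],[5.2,0,0,0,0,0,0]])

```text
clock: 24.3
tool_pos: [475.8, 325.7, 51.4]
tool_rot: [[0.0, -0.408, -0.913], [0.0, -0.913, 0.408], [-1.0, -0.0, -0.0]]
force: [-1.1, -1.6, 2.2]
gripper_width: 19.0
```

>>> play_rows(series=[[0,0,0,0,0,0,45],[0,0,0,0,0,0,45],[0,0,0,0,0,0,45],[0,0,0,0,0,0,45],[0,0,0,0,0,0,45],[-20,0,0,0,0,0,45],[-60,0,0,0,0,0,45],[-110,0,0,0,0,0,45],[-150,0,0,0,0,0,45],[-150,-80,0,0,0,0,45],[-150,100,100,0,0,0,45],[-150,100,100,0,0,0,45],[-150,100,100,0,0,0,45],[-150,100,100,0,0,0,45],[-150,100,100,0,0,0,45],[-150,100,100,0,0,0,45],[-150,100,100,0,0,0,45]])

```text
clock: 26.0
tool_pos: [344.4, 275.6, 201.7]
tool_rot: [[0.001, -0.408, -0.913], [0.001, -0.913, 0.408], [-1.0, -0.001, -0.001]]
force: [0.3, 1.2, 0.3]
gripper_width: 45.0
```

```bash
python3 - <<'E'
from go import *
s=arm.sense();print(s['clock'],s['force'],s['tool_pos'],s['gripper_width'])
a=cv2.imread('pics/scene0.png').astype(int);b=S['img'].astype(int)
# stone ridge/stop checks by comparison with earlier views
for l in ('stone','tray','stop_tab','pointer','mug','planter','sprayer','rake','brush','jar'):
    print(l,[(round(r['score'],2),[round(float(x)) for x in r['extent']]) for r in imaging.look_for(l,'scene')][:4])
# align: tray crop correlation before/after, stop crop vs post-draw picture s_c
def shift(A,B,x,y,w,h,m=6):
    t=A[y:y+h,x:x+w].astype(np.uint8); r=B[y-m:y+h+m,x-m:x+w+m].astype(np.uint8)
    k=cv2.matchTemplate(r,t,cv2.TM_CCOEFF_NORMED); _,v,_,p=cv2.minMaxLoc(k); return p[0]-m,p[1]-m,round(v,3)
print('stone',shift(a,b,394,354,30,32),'tray',shift(a,b,384,344,46,47))
c=cv2.imread('pics/s_c.png'); print('stop',shift(c,b,262,270,36,36))
e=cv2.imread('pics/s_b.png')
E
```

```text
26.1 [-0.0017333  -0.16192335  0.10866356] [344.4853664  275.58643144 201.48706139] 45.03081975214157
stone [(0.96, [357, 414, 395, 454]), (0.88, [424, 318, 453, 343]), (0.61, [473, 322, 507, 354]), (0.58, [455, 360, 495, 394])]
tray [(0.97, [386, 346, 430, 392]), (0.67, [138, 262, 233, 341])]
stop_tab [(0.82, [275, 275, 328, 301])]
pointer [(0.87, [275, 278, 326, 302])]
mug []
planter [(0.72, [440, 393, 529, 472])]
sprayer [(0.57, [215, 79, 251, 171])]
rake [(0.79, [138, 258, 232, 337])]
brush [(0.82, [185, 210, 238, 249]), (0.16, [283, 221, 332, 316])]
jar [(0.56, [294, 368, 325, 409])]
stone (0, 0, 0.96) tray (0, 0, 0.984)
stop (0, 0, 0.986)
```

```bash
python3 -c "
from cell import arm
print(arm.job_done())"
```

```text
the job is handed in; nothing more can be done
None
```

I finished the job and handed it in at about 26.6 s of the 72 s allowed. No verdict was reported, so the results below are my own measurements.

- **Stop:** I drew it out by its tab until the pointer lined up with the collar's top in the close-up. The arm's position read 86.5 mm against my estimate of about 85.7 mm for the mark. The stop area matched the picture taken mid-stroke with no shift at the end.
- **Stroke:** I pressed the stone flat on the blade's free end until the bed had sunk about 6.5 mm, at roughly 7 N. I kept that depth while sweeping to about 8 mm from the stop's arm and back to the free end. These depths and distances come from the arm's position; I did not confirm them separately in a picture.
- **Stone:** I lowered it onto the tray floor until the force showed contact, then released it and moved away. Compared with the first picture, it is back in the same place with no shift in whole pixels (a pixel is about 2 mm). I estimate it sits about 4 mm from the tray's centre.
- **Other things:** The planter, sprayer, rake, brush and jar were found where they started, within detection noise. The network missed the mug in the last picture. The arm did not go near it after the mid-job picture, which showed it standing.

I used all 12 allowed picture views before the strokes, so the last checks were numerical comparisons only.

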